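# Turn the parts carousel to the bolts

### The job

Turn the parts carousel until the dish with the long bolts is at the front, squarely facing the packing bin docked on the carousel's base, ready for packing. Push the carousel round steadily by its scalloped wooden rim with the fingertips; do not push, hold or lift the dishes, and leave the packing bin and everything else on the table where it stands.

Things in the scene. Friction and masses are not known exactly. Their poses are not given: they have to be found in the camera images.
- base: Fixed plywood base board, 12 mm thick, 280 mm wide under the carousel with a tongue 160 mm wide at the front. Origin on the table top, under the turning axis of the carousel. Its -x axis points to the front, where the packing bin stands; the board reaches 262 mm to the front of the axis and 130 mm behind it.
- front (a point): The front place: the point over the base, 105 mm from the turning axis towards the packing bin, 42 mm above the table (top of the carousel plate). The bolt dish's centre belongs here.
- carousel: Wooden plate, 20 mm thick (underside 22 mm, top 42 mm above the table); origin on its turning axis at the underside. Flower-shaped: round middle of 100 mm radius, five round lobes of 60 mm radius centred 105 mm from the axis, 72 degrees apart, one on its -x axis; the rim reaches 165 mm out. Turns endlessly both ways about the vertical, with under 1 N at the rim, and stops almost at once when let go.
- notch (a point): A point on the plate's top level, 148 mm from the axis, in the wide rim notch half way between the bolt dish's lobe and the next one clockwise seen from above. All five notches (every 72 degrees) are alike: a fingertip let down at such a point has 28 mm of room round it and, moved along the circle, pushes a lobe's flank. Fingertip ends 22 to 40 mm above the table meet the rim; the base board is at 12 mm.
- dish_bolts: Grey plastic dish, 64 mm across the rim and 25 mm high, holding four long hex-head bolts (64 mm) lying side by side, their shank ends leaning out over the rim; origin at the centre of its underside. It stands loose on a rubber pad at the centre of one of the five lobes (always the one on the carousel's -x axis) and rides round with the plate; its rim is 67 mm above the table.
- dish_nuts: Grey plastic dish, 64 mm across the rim and 25 mm high, holding four big hex nuts (22 mm); origin at the centre of its underside. It stands loose on a rubber pad at the centre of one of the five lobes (which one varies) and rides round with the plate; its rim is 67 mm above the table.
- dish_washers: Grey plastic dish, 64 mm across the rim and 25 mm high, holding flat round washers (24 mm); origin at the centre of its underside. It stands loose on a rubber pad at the centre of one of the five lobes (which one varies) and rides round with the plate; its rim is 67 mm above the table.
- dish_angles: Grey plastic dish, 64 mm across the rim and 25 mm high, holding small L-shaped angle brackets; origin at the centre of its underside. It stands loose on a rubber pad at the centre of one of the five lobes (which one varies) and rides round with the plate; its rim is 67 mm above the table.
- dish_collars: Grey plastic dish, 64 mm across the rim and 25 mm high, holding two big steel shaft collars (rings 42 mm across, 10 mm thick); origin at the centre of its underside. It stands loose on a rubber pad at the centre of one of the five lobes (which one varies) and rides round with the plate; its rim is 67 mm above the table.
- packing_bin: Low grey open bin, 66 x 130 mm (130 across the front) and 48 mm high (its rim 60 mm above the table), loose, docked between three thin battens on the front part of the base, its centre 216 mm from the turning axis; origin at the centre of its underside. It marks the front.
- screwdriver: Bystander: screwdriver lying on the table; origin under its middle.
- mug: Bystander: white mug, 80 mm wide, 90 mm high; origin at the centre of its underside.
- tape: Bystander: roll of tape lying flat, 100 mm across, 48 mm high; origin at the centre of its underside.
- jar: Bystander: lidded clear jar, 68 mm wide, 85 mm high; origin at the centre of its underside.
- scoop: Bystander: small metal hand scoop, 100 mm pan with a black handle; lying on the black sorting pad; origin under the pan.
Things that resemble listed ones, but are neither listed nor needed, are in the scene too. What is shaped like the dish_collars but orange is not meant.

How it is judged:
By the outcome, as a careful person would: the job done as asked, in the order asked, and still so for the second after the job is handed in, with the robot touching nothing.
It also fails if it takes over 64 s, if anything falls off the work surface, if the arm or the gripper's body presses on something with over 40 N, if the wrist force passes 120 N, or if a joint passes its speed limit or range.

### The arm

A 6-joint arm with a two-finger parallel gripper is mounted at the origin on the work surface. World frame = base frame: x ahead of the robot, y to its left, z up, the work surface at z = 0. Lengths are in mm, angles in rad, forces in N, time in s.
With the tool pointing down it reaches from about 375 to 900 mm from the base axis. Payload 3.1 kg.
Tool frame: the origin (TCP) lies midway between the tips of the shut fingers; the grasp point (between the pads) lies manip.tcp_to_grasp behind it (manip.tcp_to_grasp is the distance from the TCP to the grasp point, in mm); z points along the fingers, y is the direction in which the jaws open and shut (so a half turn about z gives the same grasp; the last joint's range is limited). The gripper opens to 85 mm and grips with 20 to 120 N. Pads are 22 mm wide; open, the fingers measure 114 mm over their backs; the gripper's body (76 mm by 85 mm) begins 54 mm behind the grasp point. The pads swing forward as they close: fully open they stand 13 mm farther back than shut.
Start: joints at [0.929, 0.527, 1.433, -0, 1.181, -0.178], TCP at [278.992, 559.249, 231.31] pointing down, gripper open.
Joint ranges: [-3.08, 3.08], [-0.75, 2.2], [0.22, 2.44], [-1.43, 4.57], [0, 2.65], [-2.85, 2.85]. Speed limits (rad/s): [2.79, 2.79, 3.14, 3.14, 3.14, 3.14].

### API

Orientations are given as a rotation vector (axis times angle).
In Python, from bench import manip, vision gives the robot as it stands.
- The arm moves only by the tool drive_tool, never from a script. Its argument "plan" is a list of rows, each a list of 3 entries, a list of its own where there are three numbers: the shift along the world's x, y, z in mm, then the turn about the world's z in degrees, then the opening, from 0 (shut) to 1 (fully open). A call has 1 to 12 rows; each row is the pose to reach, as a shift and turn from the pose commanded when the call began; what a row does not reach only later rows make up. A row lasts 1/8 s, in which the tool goes at most 62.5 mm and 10.7 degrees, less where a joint would pass 70% of its speed; a pose out of reach is approached as far as the arm can. A call with a gripper value outside its range is refused whole. The fingers move at their own pace and stop on an object; "force" is the grip in N (left out, the last holds). Time passes only in rows, so rows that repeat a pose let the fingers close. It gives the time, the measured TCP pose, the force and the opening at its end, in the units of the state.
- manip.observe(): the state, without advancing time (a new reading comes with each control period).
- vision.snapshot(name): name is "side" or "top"; returns a dict with "color" (420x560x3 uint8, blue, green, red), "mtx" (3x3 intrinsics, pixels), "dist_coeffs" ([k1, k2, p1, p2, k3] as OpenCV has them; the pictures are not rectified), "view" (4x4, takes a point from world to camera coordinates). Camera axes: x right, y up, looking along -z (the intrinsics and any distortion apply to the point x, -y, -z); pixel columns grow to the right and rows downward; lengths in mm; the calibration is good to about 2 mm. A picture is of the moment at which its call begins. There is no depth.
- manip.finish_job(): hands the job in, once; it reports no verdict.
The state is a dict: "time_s": time; "qpos": joint angles; "qvel": joint speeds; "joint_efforts": joint torques, N m; "ee_pos": TCP position; "eef_rot": TCP orientation; "wrist_force": force on the tool from outside, world axes, zero at the start; "wrist_torque": the same for the moment, N m; "opening": opening from 0.0 (shut) to 1.0 (fully open).
Only numpy, scipy, OpenCV 4.12 (cv2) and the standard library are available. Lean on these libraries where they do the work, as an engineer would, in place of code of your own. Each camera call takes 0.05 s, during which the arm holds its last target.

## Working session

There is one attempt and no reset: what is moved stays moved. The work goes in short steps, Python scripts to look and compute and a tool call to move; the robot and the scene stay as the last step left them, time stands still between calls to the robot, and variables do not carry over. Pictures are saved under pics/ and viewed, and the job is handed in when it is done.

Besides the shell and the picture viewer there is one more tool, called after "Emit:" in YAML: its name, and indented under it one key for each argument. drive_tool: Moves the arm, as the interface text tells. Its arguments: {"type":"object","properties":{"plan":{"type":"array","items":{"type":"array"}},"force":{"type":"number"}},"required":["plan"]}

```bash
ls; mkdir -p pics
python3 - <<'E'
from bench import manip, vision
import cv2,json
print(manip.observe(), manip.tcp_to_grasp)
for n in("top","side"):
    s=vision.snapshot(n); cv2.imwrite(f"pics/{n}0.png",s["color"]); print(n,s["mtx"],s["dist_coeffs"],s["view"])
E
```

```text
pics
{'time_s': 0.0, 'qpos': array([ 9.29500727e-01,  5.28474473e-01,  1.43391475e+00, -8.21318608e-06,
        1.18139017e+00, -1.78492831e-01]), 'qvel': array([ 5.33725512e-04, -8.33822584e-05,  3.67367828e-05,  4.22346065e-04,
       -2.03421242e-03, -5.07954973e-04]), 'joint_efforts': array([ 2.93020094e-06, -4.42345440e+01, -1.78030372e+01, -9.88864304e-05,
        8.33876693e-03,  2.24942318e-05]), 'ee_pos': array([278.569609  , 558.68012858, 230.32455581]), 'eef_rot': array([-0.72029505, -3.05701465,  0.00315427]), 'wrist_force': array([-0.4509397 , -0.75092123, -0.1141095 ]), 'wrist_torque': array([0.07814898, 0.00280315, 0.02040225]), 'opening': 0.9984022336955416} 18.700000000000003
top [[513.77836299   0.         282.28152598]
 [  0.         513.77836299 204.75542533]
 [  0.           0.           1.        ]] [0.00375622 0.         0.         0.         0.        ] [[-2.05283042e-04 -9.99996379e-01 -2.68310598e-03 -7.58729331e+01]
 [ 9.89272040e-01 -5.95041246e-04  1.46083800e-01 -5.77328751e+02]
 [-1.46084868e-01 -2.62433320e-03  9.89268580e-01 -1.57995674e+03]
 [ 0.00000000e+00  0.00000000e+00  0.00000000e+00  1.00000000e+00]]
side [[544.21684656   0.         269.5223456 ]
 [  0.         544.21684656 210.70573875]
 [  0.           0.           1.        ]] [-0.00911792  0.          0.          0.          0.        ] [[ 9.05859688e-01 -4.23575616e-01 -1.38685936e-03 -5.27279508e+02]
 [ 2.98762698e-01  6.36606699e-01  7.10966076e-01 -1.46040953e+02]
 [-3.00265010e-01 -6.44449850e-01  7.03224939e-01 -1.59368142e+03]
 [ 0.00000000e+00  0.00000000e+00  0.00000000e+00  1.00000000e+00]]
```

View pics/top0.png

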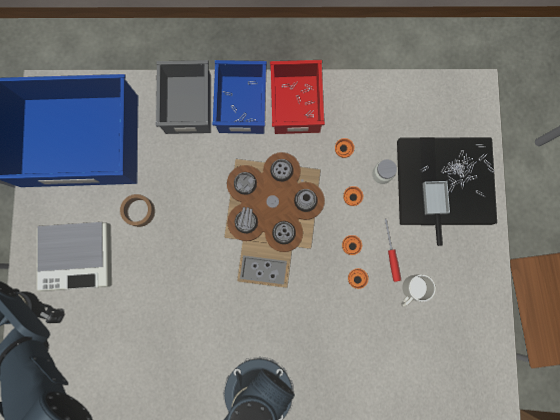

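View pics/side0.png

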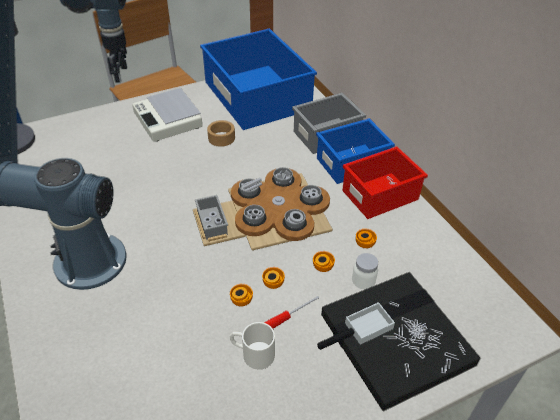

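```bash
cat > h.py <<'E'
import numpy as np, cv2
from bench import manip, vision
def proj(s,P):
    P=np.atleast_2d(np.asarray(P,float)); V=s["view"]; c=P@V[:3,:3].T+V[:3,3]; c=c*[1,-1,-1]
    return cv2.projectPoints(c,np.zeros(3),np.zeros(3),s["mtx"],np.array(s["dist_coeffs"]))[0][:,0]
def unproj(s,uv,z):
    uv=np.atleast_2d(np.asarray(uv,float)); V=s["view"]
    n=cv2.undistortPoints(uv[:,None],s["mtx"],np.array(s["dist_coeffs"]))[:,0]
    d=np.c_[n[:,0],-n[:,1],-np.ones(len(n))]@V[:3,:3]; o=-V[:3,:3].T@V[:3,3]
    t=(z-o[2])/d[:,2]; return o+d*t[:,None]
def crop(s,name,x,y,w,h,k):
    cv2.imwrite(name,cv2.resize(s["color"][y:y+h,x:x+w],None,fx=k,fy=k,interpolation=cv2.INTER_CUBIC))
E
python3 - <<'E'
from h import *
s=vision.snapshot("top"); crop(s,"pics/t1.png",205,140,140,150,4)
s=vision.snapshot("side"); crop(s,"pics/s1.png",185,155,155,100,5)
E
```

```text
(no output)
```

View pics/t1.png

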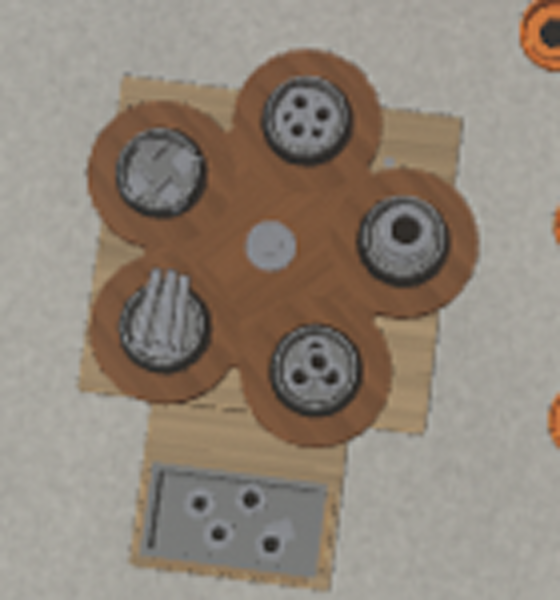

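View pics/s1.png

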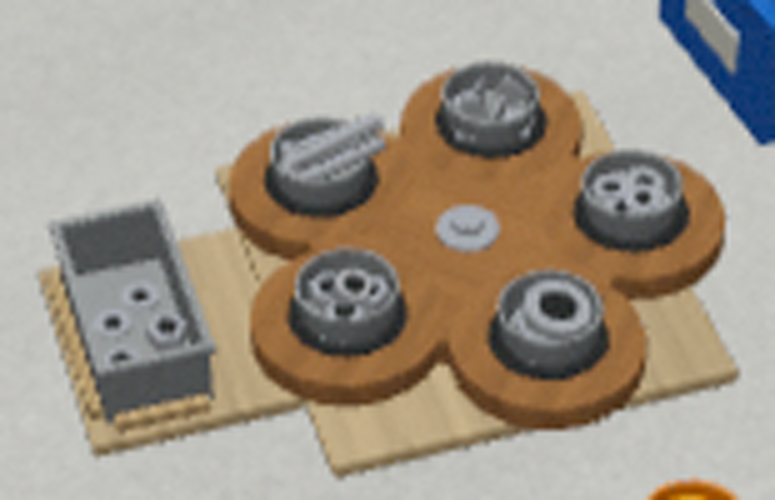

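```bash
cat > fit.py <<'E'
from h import *
from scipy.optimize import minimize
def inside(P,p):
    # P Nx2, p=(x,y,phi): phi=direction of bolts lobe
    d=P-p[:2]; m=np.hypot(*d.T)-100
    for i in range(5):
        a=p[2]+i*2*np.pi/5; m=np.minimum(m,np.hypot(*(d-105*np.array([np.cos(a),np.sin(a)])).T)-60)
    return m
def fit(p0,names=("top","side"),dbg=False,fixed=None):
    data=[]
    for n in names:
        s=vision.snapshot(n); c=s["color"].astype(float)
        r=c[:,:,2]-c[:,:,0]; b=c.sum(2)/3
        plate=(r>35)&(b<115)   # brown, incl. later dishes ignored
        # boundary points: for each of dense angles around axis, outermost plate pixel
        data.append((s,plate))
    return data
E
python3 - <<'E'
from fit import *
for n in("top","side"):
    s=vision.snapshot(n); c=s["color"].astype(int)
    pts={"top":[(240,190),(273,235),(225+15,247),(258,175)],"side":[(265,190),(240,238),(290,232),(250,187)]}[n]
    for p in pts: print(n,p,c[p[1],p[0]])
s=vision.snapshot("top")
q=lambda l:np.array([[205+a/4,140+b/4] for a,b in l])
print("hub",unproj(s,q([(271,245)]),44))
print("bolt dish rim",unproj(s,q([(165,322)]),67), "others",unproj(s,q([(161,172),(307,118),(404,238),(317,368)]),67))
print("base corners z12",unproj(s,q([(124,73),(463,117),(425,433),(80,390),(133,564),(329,589)]),12))
print("bin corners z60",unproj(s,q([(150,463),(328,486)]),60))
E
```

```text
top (240, 190) [109 110 109]
top (273, 235) [55 56 56]
top (240, 247) [159 165 167]
top (258, 175) [ 60  82 116]
side (265, 190) [ 61 109 157]
side (240, 238) [180 185 187]
side (290, 232) [ 68 114 160]
side (250, 187) [172 166 159]
hub [[588.25271427 -46.01639179  44.        ]]
bolt dish rim [[524.45277662  35.37165701  67.        ]] others [[ 642.530053     39.68640292   67.        ]
 [ 685.57699928  -74.52436499   67.        ]
 [ 590.14394802 -150.0140485    67.        ]
 [ 488.69452432  -82.225402     67.        ]]
base corners z12 [[ 735.17463918   74.88143508   12.        ]
 [ 698.32146383 -201.05133545   12.        ]
 [ 442.04561364 -168.0227546    12.        ]
 [ 476.36447839  106.60294967   12.        ]
 [ 339.1970744    62.65803395   12.        ]
 [ 319.73650032  -91.58306256   12.        ]]
bin corners z60 [[416.09350062  46.32862028  60.        ]
 [398.44622728 -90.61275377  60.        ]]
```

The bolt dish is the lower-left lobe (top view about (246,219), four long shanks leaning out). It needs about 45° counter-clockwise turn to face the bin at (264,269). The orange collars at right are decoys. I'll check the model with an overlay.

```bash
cat > ov.py <<'E'
from h import *
def overlay(tag,ax=(588,-46.7),phi=128.0,base=-7.25):
    ax=np.array(ax); out=[]
    for n,(x,y,w,h,k) in (("top",(205,140,140,150,4)),("side",(185,155,155,100,5))):
        s=vision.snapshot(n); im=cv2.resize(s["color"][y:y+h,x:x+w],None,fx=k,fy=k,interpolation=cv2.INTER_CUBIC)
        def draw(P,col,cl=True):
            q=((proj(s,P)-[x,y]+.5)*k).round().astype(int); cv2.polylines(im,[q.reshape(-1,1,2)],cl,col,1)
        t=np.linspace(0,2*np.pi,60)
        for i in range(5):
            a=np.deg2rad(phi+72*i); c=ax+105*np.array([np.cos(a),np.sin(a)])
            tt=a+np.linspace(-1.9,1.9,50)
            draw(np.c_[c[0]+60*np.cos(tt),c[1]+60*np.sin(tt),0*tt+42],(0,255,0),False)
            draw(np.c_[c[0]+32*np.cos(t),c[1]+32*np.sin(t),0*t+67],(0,255,255) if i else (0,0,255))
        b=np.deg2rad(base); R=np.array([[np.cos(b),-np.sin(b)],[np.sin(b),np.cos(b)]])
        B=np.array([[130,140],[130,-140],[-130,-140],[-130,-80],[-262,-80],[-262,80],[-130,80],[-130,140]])@R.T+ax
        draw(np.c_[B,0*B[:,:1]+12],(255,0,255))
        B=np.array([[-183,65],[-183,-65],[-249,-65],[-249,65]])@R.T+ax
        draw(np.c_[B,0*B[:,:1]+60],(255,0,0))
        cv2.imwrite(f"pics/{tag}_{n}.png",im)
E
python3 -c "
from ov import *
overlay('a')"
```

```text
(no output)
```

View pics/a_top.png

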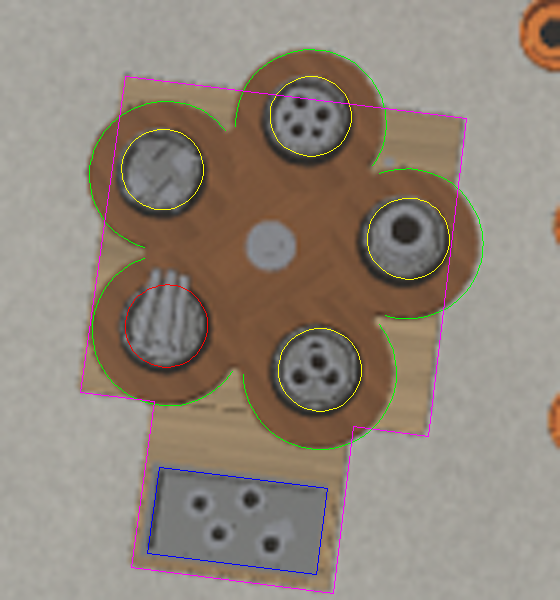

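View pics/a_side.png

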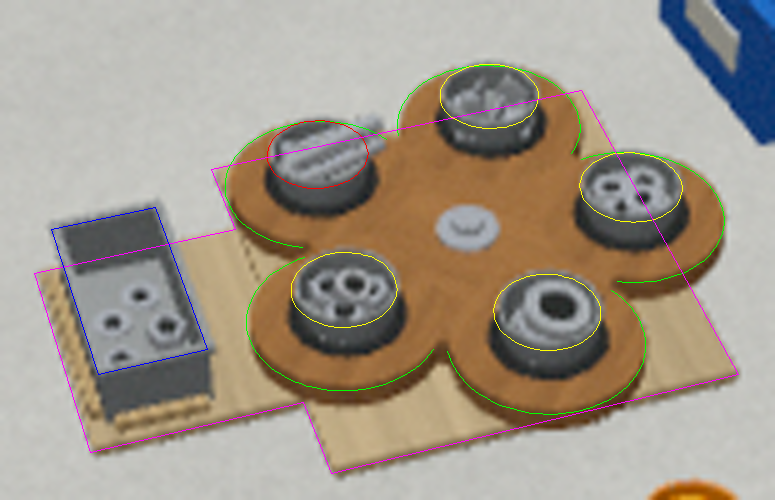

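The overlay fits to about 1–2 mm: axis ≈ (588,-47), bolt lobe at 128°, front at 172.7°. I'll use the notch at 92°, near (583,101), and fly there with the fingers shut.

Emit:
drive_tool:
  plan:
    - [[30,-46,0],0,0]
    - [[60,-92,0],0,0]
    - [[90,-138,0],0,0]
    - [[120,-184,0],0,0]
    - [[150,-230,0],0,0]
    - [[180,-276,0],0,0]
    - [[210,-322,0],0,0]
    - [[240,-368,0],0,0]
    - [[270,-414,0],0,0]
    - [[304,-458,0],0,0]
    - [[304,-458,-60],0,0]
    - [[304,-458,-60],0,0]
  force: 20

```text
time_s: 1.95
ee_pos: [579.3, 100.5, 167.2]
eef_rot: [-0.72, -3.046, 0.004]
wrist_force: [-0.3, 0.2, 0.1]
opening: -0.002
```

```bash
python3 -c "
from ov import *
overlay('b'); print(manip.observe()['ee_pos'])"
```

```text
[582.70481611 101.62098241 171.67369977]
```

View pics/b_side.png

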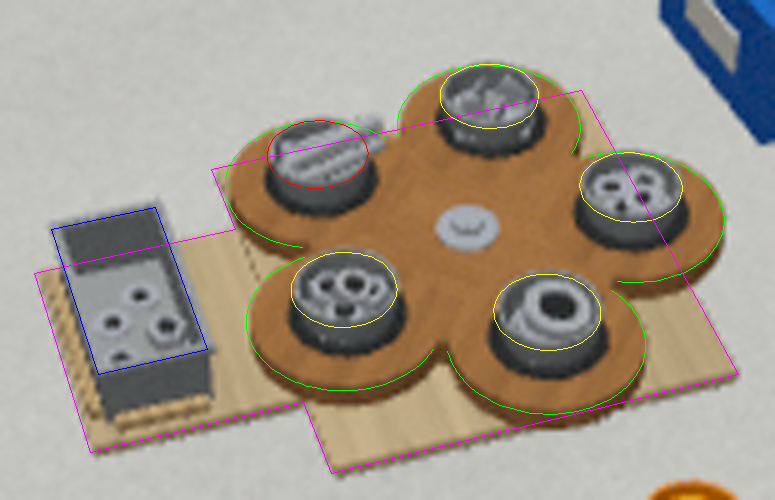

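Arrived, and the position has settled to within 1 mm. Lowering into the notch to z ≈ 31.

Emit:
drive_tool:
  plan:
    - [[0,0,-35],0,0]
    - [[0,0,-70],0,0]
    - [[0,0,-95],0,0]
    - [[0,0,-115],0,0]
    - [[0,0,-130],0,0]
    - [[0,0,-140],0,0]
    - [[0,0,-140],0,0]
    - [[0,0,-140],0,0]

```text
time_s: 3.05
ee_pos: [583.6, 101.3, 32.1]
eef_rot: [0.72, 3.056, 0.0]
wrist_force: [-1.2, 0.3, 0.7]
opening: 0.002
```

```bash
python3 -c "
from h import *
o=manip.observe(); print(o['ee_pos'],o['wrist_force'])
s=vision.snapshot('side'); crop(s,'pics/c.png',185,105,155,150,4)
import math
c=np.array([583,101.2])
for a in range(92,150,4):
    p=np.array([588,-46.7])+148*np.array([math.cos(math.radians(a)),math.sin(math.radians(a))]); print(a,(p-c).round(1))"
```

```text
[583.61351918 101.31343197  32.05903596] [-1.20284734  0.27939816  0.71283903]
92 [-0.2  0. ]
96 [-10.5  -0.7]
100 [-20.7  -2.1]
104 [-30.8  -4.3]
108 [-40.7  -7.1]
112 [-50.4 -10.7]
116 [-59.9 -14.9]
120 [-69.  -19.7]
124 [-77.8 -25.2]
128 [-86.1 -31.3]
132 [-94.  -37.9]
136 [-101.5  -45.1]
140 [-108.4  -52.8]
144 [-114.7  -60.9]
148 [-120.5  -69.5]
```

View pics/c.png

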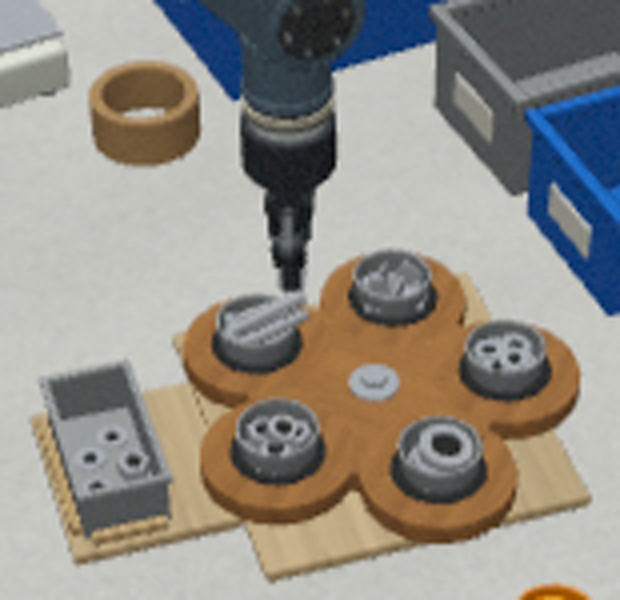

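The fingertip is down in the notch beside the bolt lobe, about (290,285) in the crop, touching nothing. I'll push along the circle at 2° per row.

Emit:
drive_tool:
  plan:
    - [[-5,0,0],0,0]
    - [[-10.5,-0.7,0],0,0]
    - [[-15.6,-1.2,0],0,0]
    - [[-20.7,-2.1,0],0,0]
    - [[-25.8,-3.1,0],0,0]
    - [[-30.8,-4.3,0],0,0]
    - [[-35.8,-5.6,0],0,0]
    - [[-40.7,-7.1,0],0,0]
    - [[-45.6,-8.8,0],0,0]
    - [[-50.4,-10.7,0],0,0]
    - [[-55.2,-12.7,0],0,0]
    - [[-59.9,-14.9,0],0,0]

```text
time_s: 4.6
ee_pos: [522.8, 86.2, 31.3]
eef_rot: [-0.72, -3.058, 0.0]
wrist_force: [-0.0, 0.5, 0.6]
opening: -0.001
```

```bash
python3 -c "
from ov import *
o=manip.observe(); print(o['ee_pos'],o['wrist_force'])
overlay('d',phi=144)"
```

```text
[522.76711459  86.20959469  31.30335621] [-0.01328671  0.4608525   0.60174723]
```

View pics/d_top.png

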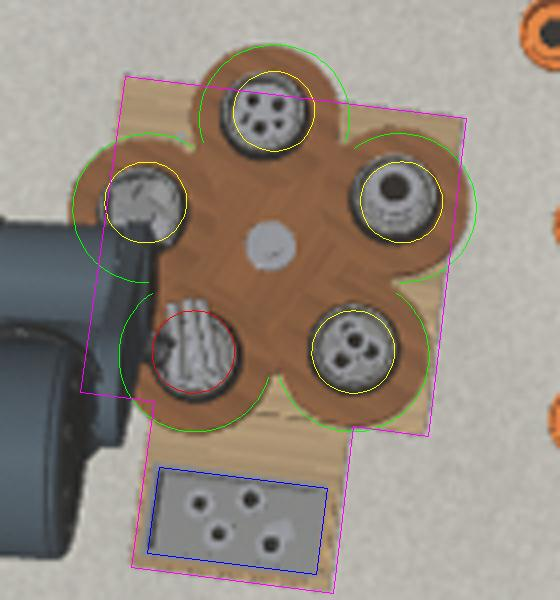

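View pics/d_side.png

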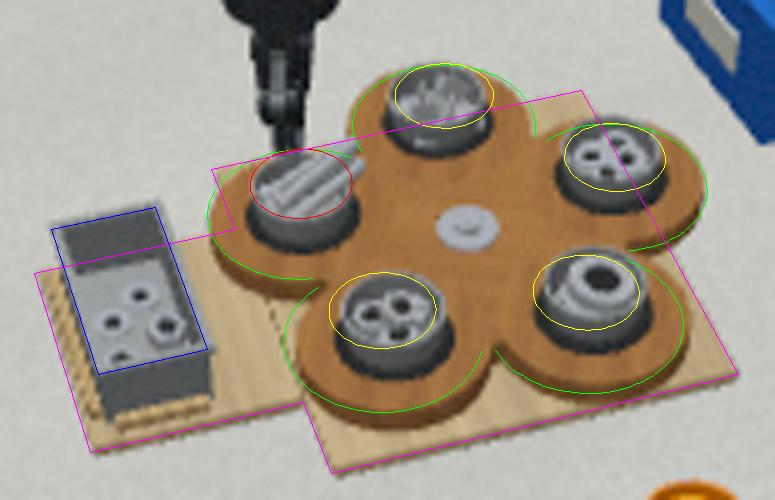

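```bash
cat > ang.py <<'E'
from h import *
def ang(pts):
    s=vision.snapshot("top")
    P=unproj(s,[[205+a/4-.1,140+b/4-.1] for a,b in pts],67)[:,:2]-[587,-46.5]
    print(np.degrees(np.arctan2(P[:,1],P[:,0]))%360, np.hypot(*P.T))
E
python3 -c "
from ang import *
ang([(196,352),(265,109),(396,192),(353,347)])
from ov import *
overlay('d',phi=150)"
```

```text
[145.86374647   2.85360068 292.28061688 217.72423129] [103.37034213 106.27718267 105.05344028 103.34387515]
```

View pics/d_top.png

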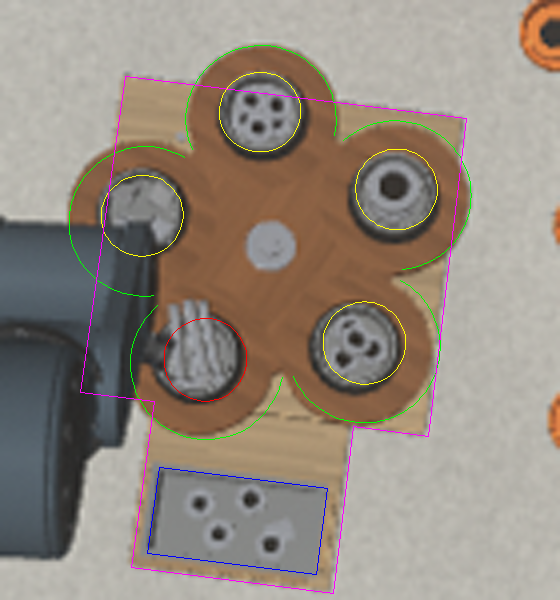

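```bash
cat > fit2.py <<'E'
from h import *
from scipy.optimize import least_squares
def sd(P,p):
    d=P-p[:2]; m=np.hypot(*d.T)-100
    for i in range(5):
        a=p[2]+i*2*np.pi/5; m=np.minimum(m,np.hypot(*(d-105*np.array([np.cos(a),np.sin(a)])).T)-60)
    return m
def edges(n):
    s=vision.snapshot(n); k=4; x,y,w,h=(205,140,140,150) if n=="top" else (185,155,155,100)
    im=cv2.resize(s["color"][y:y+h,x:x+w],None,fx=k,fy=k,interpolation=cv2.INTER_CUBIC).astype(int)
    hsv=cv2.cvtColor(im.astype(np.uint8),cv2.COLOR_BGR2HSV)
    thr=135 if n=="top" else 195
    m=((hsv[:,:,1]>95)&(hsv[:,:,0]<25)).astype(np.uint8)
    cs,_=cv2.findContours(m,cv2.RETR_EXTERNAL,cv2.CHAIN_APPROX_NONE)
    c=max(cs,key=cv2.contourArea)[:,0]
    im=im.astype(np.uint8); cv2.drawContours(im,[c.reshape(-1,1,2)],-1,(0,255,0),1); cv2.imwrite(f"pics/e_{n}.png",im)
    return unproj(s,(c+.5)/k-.5+[x,y],42)[:,:2]
def fit(phi0):
    P=edges("top")
    for free in (False,True):
        f=(lambda q: sd(P,q)) if free else (lambda q: sd(P,[587.5,-46.5,q[0]]))
        r=least_squares(f,[587.5,-46.5,np.radians(phi0)] if free else [np.radians(phi0)],loss="soft_l1",f_scale=1.5,x_scale=[1,1,.01] if free else [.01])
        print(free,r.x[:-1],np.degrees(r.x[-1]),"med|res|",np.median(abs(r.fun)),len(P))
if __name__=="__main__":
    import sys; fit(float(sys.argv[1]))
E
python3 fit2.py 148
```

```text
False [] 147.7903671963984 med|res| 2.722754166699101 1738
True [588.00919428 -44.98737784] 147.62807005040844 med|res| 1.8665725481909057 1738
```

View pics/e_top.png

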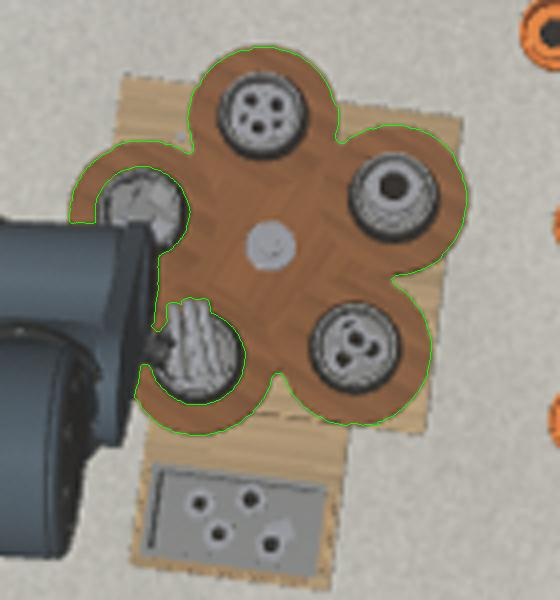

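The contour follows the plate well. The bolt lobe is now at 147.7° with the finger at 116°, so it leads by 31.7°. About 25° remains, and I'll push 22° of it.

Emit:
drive_tool:
  plan:
    - [[-4.6,-2.3,0],0,0]
    - [[-9.1,-4.8,0],0,0]
    - [[-13.6,-7.5,0],0,0]
    - [[-17.9,-10.3,0],0,0]
    - [[-22.1,-13.3,0],0,0]
    - [[-26.2,-16.4,0],0,0]
    - [[-30.2,-19.6,0],0,0]
    - [[-34.1,-23.0,0],0,0]
    - [[-37.9,-26.5,0],0,0]
    - [[-41.6,-30.2,0],0,0]
    - [[-43.4,-32.1,0],0,0]
    - [[-45.1,-34.0,0],0,0]

```text
time_s: 6.4
ee_pos: [477.9, 52.2, 31.3]
eef_rot: [-0.721, -3.058, -0.0]
wrist_force: [-0.3, 0.9, 0.8]
opening: 0.003
```

```bash
sed -i 's/^    for free/    P=P[abs(sd(P,[587.5,-46.5,np.radians(phi0)]))<8]\n    for free/' fit2.py; python3 fit2.py 169.7; python3 -c "
from ov import *
o=manip.observe(); print(o['ee_pos'],o['wrist_force'])
overlay('f',phi=169.7)"
```

```text
False [] 168.5607987756532 med|res| 1.7104156044464531 1161
True [587.5762706  -44.00028867] 168.37039649370652 med|res| 1.1142522114970177 1161
[477.61161524  52.08446586  31.27514643] [-0.54754134  0.86077145  0.24026875]
```

View pics/e_top.png

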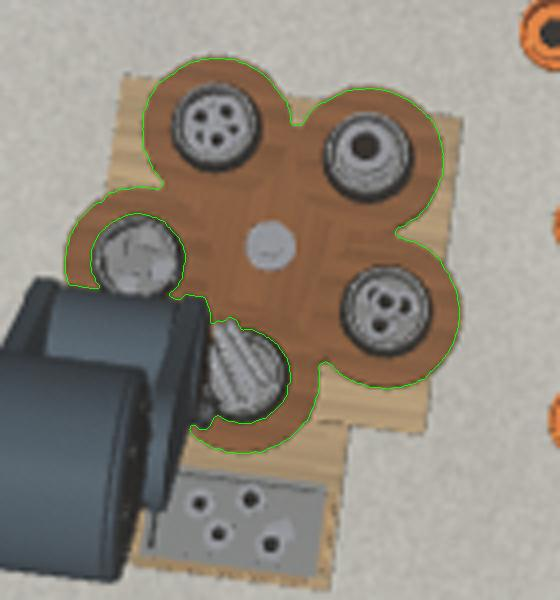

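View pics/f_side.png

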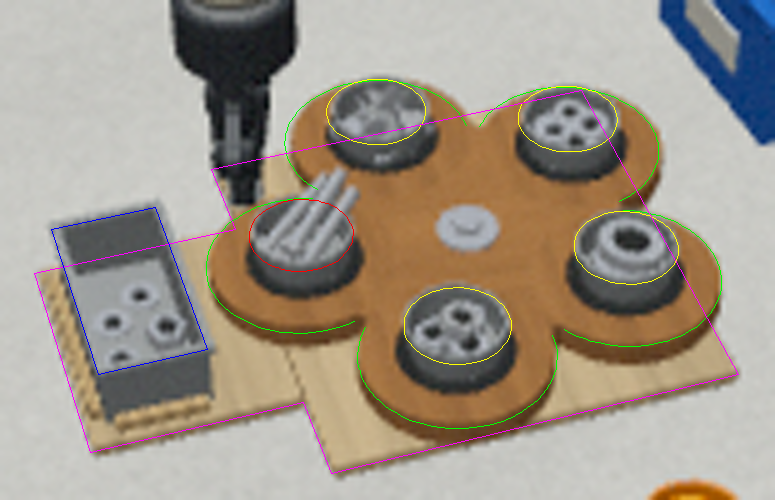

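Emit:
drive_tool:
  plan:
    - [[-1.7,-1.9,0],0,0]
    - [[-3.4,-3.9,0],0,0]
    - [[-5.1,-6.1,0],0,0]
    - [[-6.8,-8.2,0],0,0]
    - [[-6.8,-8.2,0],0,0]
    - [[-6.8,-8.2,0],0,0]

```text
time_s: 7.3
ee_pos: [471.2, 44.1, 31.3]
eef_rot: [-0.721, -3.058, 0.0]
wrist_force: [-0.1, -0.7, 0.5]
opening: -0.002
```

```bash
python3 fit2.py 172.5; python3 -c "
from ov import *
o=manip.observe(); print(o['ee_pos'],o['wrist_force'])
overlay('g',phi=172.75)"
```

```text
False [] 172.73607899172208 med|res| 1.7350787533106171 1143
True [587.5191929  -43.86959022] 172.53863670991853 med|res| 1.1100658787317528 1143
[471.21216879  44.09472375  31.31252997] [0.5540021  0.39216364 0.73554069]
```

View pics/g_side.png

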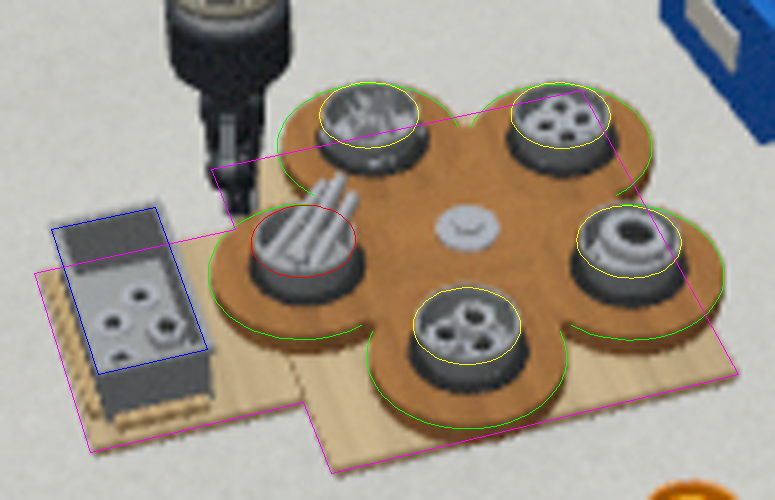

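View pics/g_top.png

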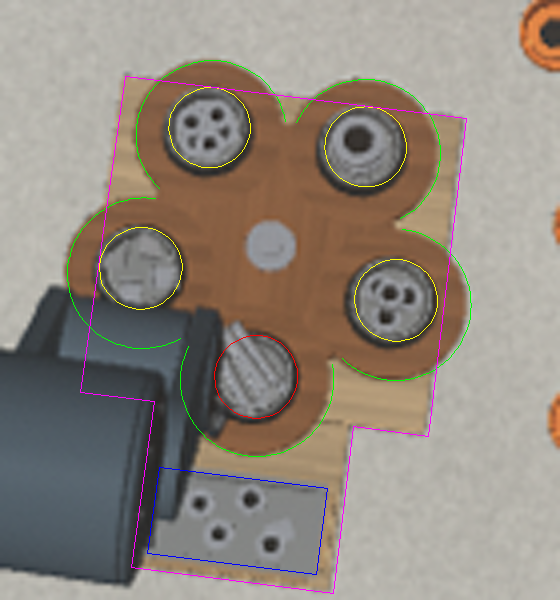

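The fit gives 172.5–172.7° against the 172.75° front direction. Backing off the flank, then lifting.

Emit:
drive_tool:
  plan:
    - [[2.5,3,0],0,0]
    - [[5,6,0],0,0]
    - [[5,6,0],0,0]
    - [[5,6,20],0,0]
    - [[5,6,50],0,0]
    - [[5,6,90],0,0]
    - [[5,6,140],0,0]
    - [[5,40,170],0,0]
    - [[5,100,180],0,0]
    - [[5,160,180],0,0]
    - [[5,220,180],0,0]
    - [[5,280,180],0,0]

```text
time_s: 8.95
ee_pos: [475.7, 326.0, 211.4]
eef_rot: [0.72, 3.058, -0.0]
wrist_force: [1.2, 0.3, -0.8]
opening: 0.0
```

```bash
python3 fit2.py 172.5; python3 -c "
from ov import *
o=manip.observe(); print(o['ee_pos'],o['wrist_force'],o['time_s'])
overlay('i',phi=172.75)
s=vision.snapshot('top'); crop(s,'pics/i_raw.png',205,140,140,150,4)"
```

```text
False [] 172.42845438077475 med|res| 1.6144643241535732 1347
True [587.75262909 -44.1281238 ] 172.49683976722216 med|res| 0.9267534574043381 1347
[475.74319627 333.44700978 211.66378257] [1.31651564 4.40272428 1.86360226] 9.0
```

View pics/i_top.png

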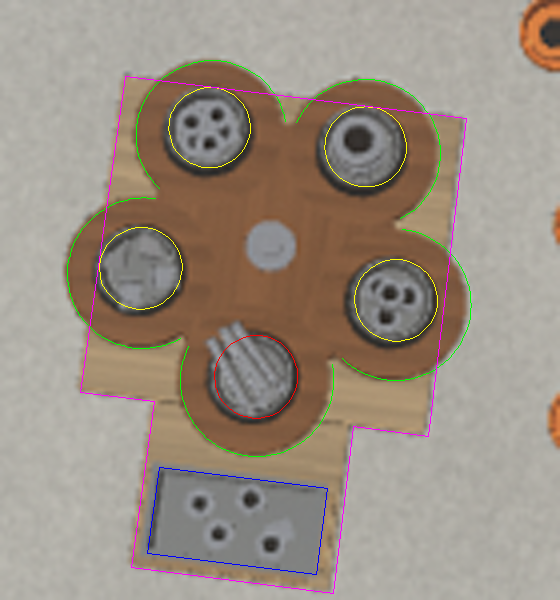

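View pics/i_raw.png

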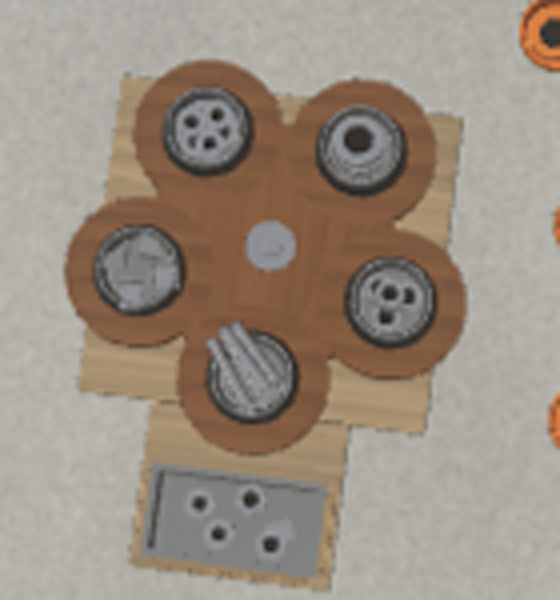

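Emit:
drive_tool:
  plan:
    - [[0,0,0],0,0]
    - [[0,0,0],0,0]
    - [[0,0,0],0,0]
    - [[0,0,0],0,0]

```text
time_s: 9.65
ee_pos: [476.4, 323.5, 211.4]
eef_rot: [0.722, 3.057, 0.0]
wrist_force: [-0.4, -0.3, 0.7]
opening: -0.003
```

```bash
python3 fit2.py 172.5; python3 -c "
from h import *
cv2.imwrite('pics/end.png',vision.snapshot('side')['color']); manip.finish_job()"
```

```text
False [] 172.41975685697798 med|res| 1.6115562427673922 1347
True [587.77091351 -44.15226761] 172.49599950201275 med|res| 0.8980140396894356 1347
the job is handed in; nothing more can be done
```

View pics/end.png

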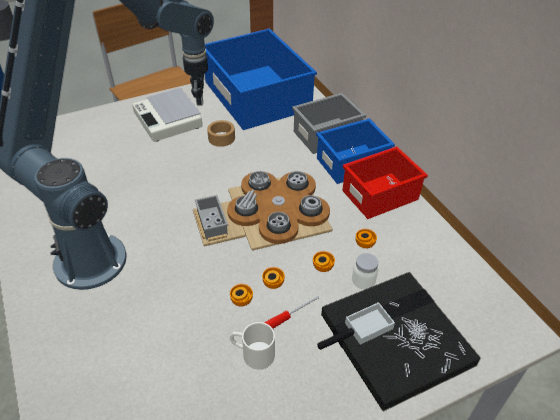

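The bolt dish is now at the front, facing the packing bin, and the job was handed in at about 10 s of the 64 s allowed. I turned the carousel about 44° counter-clockwise, pushing only on the wooden rim with shut fingertips in the notch beside the bolt lobe. Then I backed off, lifted and moved the arm clear.

- **Angle:** the last check put the bolt lobe at 172.4–172.5°. The front direction measured from the base is about 172.75°, so it is off by about 0.3°, or 0.5 mm at the dish. My measure of the front direction is itself good to only about 0.2°.
- **Position:** fitting the turning axis from the plate's outline gave a point about 2.5 mm to one side of the one from the base board, in y. In the last overlay the base outline looked shifted the same way, so I took this for a camera or calibration offset.
- **Other things:** in the last pictures the dishes sat on their pads. The bin and the other things on the table looked unmoved by eye; I did not measure them. The force readings taken after each move stayed within a few newtons, and the arm was touching nothing at the end.

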